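Set the lid hold-down press with its coarse and fine knobs

TASK

Set the press so that it holds down the lid of the foil tray standing in it. First turn the large lower knob clockwise to bring the head down until its round pad hangs about 4 mm above the lid without touching it; then leave that knob where it is and turn the small upper knob clockwise, which lifts the tray, until the lid presses on the pad and the indicator pin on the head has risen flush with the tops of the two cheeks beside it. Press gently so that the lid is not crushed, work the press by its knobs only without touching its head or the tray, and leave the other things where they stand.

Things in the scene. Friction and masses are not known exactly. Their poses are not given: they have to be found in the camera images.
- press: Fixed bench press; origin: centre of its base's underside. Base plate 190 (x) x 270 (y) mm; grey column 46 x 44 mm, 169 mm tall, at own (0, -100) mm, two black round knobs above it on one vertical axis; at own (0, 50) mm a lift table, its top 28 mm high at the start, with the tray on it. A grey arm from the column carries the head: two steel cheeks on top, dark pin between them, pad below.
- coarse_grip (a point): Centre of the large lower knob (fluted, 66 mm dia., 18 mm high, from 199 to 217 mm above the base's underside), on the vertical axis of both knobs. Under it is a 30 mm high neck, 26 mm dia. with an 8 mm high, 38 mm dia. flange at its foot, so fingers may reach up to 20 mm below the knob.
- fine_grip (a point): Centre of the small upper knob (fluted, 32 mm dia., 20 mm high, from 225 to 245 mm above the base's underside, nothing above it), on the same axis. Between it and the large knob is an 8 mm gap around a 16 mm neck.
- coarse_knob (a joint): Angle of the large knob, 0 to 3.6 rad; grows clockwise seen from above. Each rad lowers the head with pad, pin and cheeks by 16 mm. It stays where it is left and takes about 0.25 N m to turn; the knobs do not turn each other and stay at their height.
- fine_knob (a joint): Angle of the small knob, 0 to 3.9 rad, 0 at the start (backed off to its stop); grows clockwise seen from above. Each rad raises the lift table and the tray by 4 mm. It stays where it is left and takes about 0.1 N m to turn.
- pad (a joint): How far the sprung pad and its pin are pushed up relative to the head, in m: 0 when hanging free, stop at 0.0145. The spring pushes back with 1.2 N per mm. The pin is flush with the cheeks at 0.006 (about 8 N on the lid).
- pad_face (a point): Centre of the underside of the round pad (58 mm dia.); z up.
- head: The sliding head with its grey arm (30 mm wide), from the column to above the tray. Origin: on the press's own z axis, at the height of the free pad's face; the arm lies 32 to 54 mm above that, the cheek tops 85 mm.
- head_mark (a point): Point fixed to the head, where the centre of the pad's face is while the pad hangs free; only the large knob moves it.
- pin_top (a point): Centre of the flat top of the indicator pin (10 mm dia.), which is one piece with the pad.
- cheek_top (a point): Point midway between the two cheeks at the height of their tops; 6 mm above pin_top when the pad hangs free. Fixed to the head.
- meal: Closed oval foil tray, 149 (x) x 121 (y) x 51 mm, loose, standing on the press's lift table between low stops, below the pad. Origin: centre of its underside.
- lid_top (a point): Centre of the tray's flat lid, on its upper face, 48 mm above the tray's underside (the crimped rim round it is up to 3 mm higher); z up.
- stapler: Bystander: blue stapler, 30 x 128 x 51 mm, standing on the table. Origin: centre of its underside.
- pot: Bystander: small steel sauce pot, 62 mm dia., 30 mm high. Origin: centre of its underside.
- labels: Bystander: roll of blank labels, 68 mm dia., 35 mm high, lying flat. Origin: centre of its underside.
There are look-alikes about, which are no part of the job. Leave any pink look-alike of the meal alone.

How it is judged:
By the outcome, as a careful person would: the job done as asked, in the order asked, and still so for the second after the job is handed in, with the robot touching nothing.
It also fails if it takes over 58 s, if anything falls off the work surface, if the arm or the gripper's body presses on something with over 40 N, if the wrist force passes 120 N, or if a joint passes its speed limit or range.

ROBOT

A 6-joint arm with a two-finger parallel gripper is mounted at the origin on the work surface; the furniture and walls round the work are solid. World frame = base frame: x ahead of the robot, y to its left, z up, the work surface at z = 0. Lengths are in m, angles in degrees, forces in N, time in s.
With the tool pointing down it reaches from about 0.35 to 0.775 m from the base axis. Payload 7.3 kg.
Tool frame: the origin (TCP) lies between the finger pads; the fingertips stand ahead of it and the grasp point (between the pads) lies 11 mm behind it (robot.tips_ahead is the z of the fingertips in the tool frame, in m); z points along the fingers, y is the direction in which the jaws open and shut (so a half turn about z gives the same grasp; the last joint's range is limited). The gripper opens to 92 mm and grips with 3 to 60 N. Pads are 19 mm wide; open, the fingers measure 130 mm over their backs; the gripper's body (75 mm by 190 mm) begins 47 mm behind the grasp point.
Start: joints at [-78.839, 19.595, 87.324, -0, 73.075, -8.365], TCP at [0.175, -0.495, 0.235] pointing down, gripper open.
Joint ranges: [-145.02, 145.02], [-44.19, 115.74], [2.07, 154.8], [-57.11, 237.11], [16.16, 152.29], [-177.93, 177.93]. Speed limits (degrees/s): [147.25, 147.25, 180, 180, 180, 180].

INTERFACE

Orientations are given as [roll, pitch, yaw] about the fixed x, y, z axes, in that order (R = Rz(yaw) Ry(pitch) Rx(roll)).
In Python, from station import robot gives the robot as it stands.
- The arm moves only by the tool servo_tool, never from a script. Its argument "series" is a list of rows, each a list of 3 entries, a list of its own where there are three numbers: the opening in per cent of the stroke, from 0 (shut) to 100 (fully open), then the shift along the tool's x, y, z in units of 40 mm (1.0 is 40 mm), then the turn about the tool's z in units of 5 degrees (1.0 is 5 degrees). In form: [[claw, [dx, dy, dz], turn], ...]. A call has 1 to 10 rows; each row shifts and turns the commanded pose from where the row before left it, along the tool's axes as they then stand; what a row does not reach is not made up. A row lasts 1/8 s, in which the tool goes at most 62.5 mm and 10.7 degrees, less where a joint would pass 70% of its speed; a pose out of reach is approached as far as the arm can. A call is refused whole if a number of a shift passes 1 or a number of a turn 1, either way. A call with a gripper value outside its range is refused whole. The fingers move at their own pace and stop on an object; "grip_force" is the grip in N (left out, the last holds). Time passes only in rows, so rows that do not move let the fingers close. It gives the time, the measured TCP pose, the force and the opening at its end, in the units of the state.
- robot.get_state(): the state, without advancing time (a new reading comes with each control period).
- robot.camera(name): name is "scene" or "top" or "wrist"; returns the picture (384x512x3 uint8, blue, green, red); there is no depth.
- robot.camera_model(name): a dict with "intrinsics" (3x3 intrinsics, pixels), "k1" (the pictures are not rectified: a ray, as slopes to the right and down, at radius r is drawn at 1 + k1 r^2 times it, then the intrinsics apply), "world_from_camera" (4x4, takes a point from camera to world coordinates). Camera axes: x right, y down, z forward; pixel columns grow to the right and rows downward; lengths in m; the calibration is good to about 2 mm. A picture is of the moment at which its call begins: read the wrist's pose just before it. camera_model takes no time and is no camera call; for the wrist camera it gives the pose at the moment of the call.
- robot.close_job(): hands the job in, once; it reports no verdict.
The state is a dict: "t": time; "qpos": joint angles; "joint_velocities": joint speeds; "effort": joint torques, N m; "ee_pos": TCP position; "tool_rot": TCP orientation; "ft_force": force on the tool from outside, world axes, zero at the start; "moment": the same for the moment, N m; "gripper_width": opening from 0.0 (shut) to 1.0 (fully open).
Only numpy, scipy, OpenCV 4.12 (cv2) and the standard library are available. Lean on these libraries where they do the work, as an engineer would, in place of code of your own. Each camera call takes 0.05 s, during which the arm holds its last target.

## Working session

There is one attempt and no reset: what is moved stays moved. The work goes in short steps, Python scripts to look and compute and a tool call to move; the robot and the scene stay as the last step left them, time stands still between calls to the robot, and variables do not carry over. Pictures are saved under pics/ and viewed, and the job is handed in when it is done.

Besides the shell and the picture viewer there is one more tool, called after "Request:" as name(argument=value, ...) on one line, values as JSON. servo_tool: Moves the arm, as the interface text tells. Its arguments: {"type":"object","properties":{"series":{"type":"array"},"grip_force":{"type":"number"}},"required":["series"]}

```bash
mkdir -p pics; ls; python3 - <<'E'
from station import robot
import cv2,numpy as np
print({k:np.round(v,3) for k,v in robot.get_state().items()}, robot.tips_ahead)
for n in ("scene","top","wrist"):
    cv2.imwrite(f"pics/a_{n}.png",robot.camera(n))
    m=robot.camera_model(n); print(n,np.round(m["intrinsics"],1).tolist(),m["k1"],np.round(m["world_from_camera"],3).tolist())
E
```

```text
pics
{'t': np.float64(0.0), 'qpos': array([-78.84 ,  19.635,  87.376,  -0.   ,  73.075,  -8.367]), 'joint_velocities': array([-0.092,  0.016,  0.024, -0.004, -0.116, -0.075]), 'effort': array([-1.0000e-03, -4.3125e+01, -2.4423e+01,  7.2000e-02,  5.6000e-02,
       -0.0000e+00]), 'ee_pos': array([ 0.175, -0.494,  0.234]), 'tool_rot': array([-1.79914e+02, -1.20000e-02,  1.95280e+01]), 'ft_force': array([-0.004,  0.71 , -0.659]), 'moment': array([ 0.038, -0.061,  0.038]), 'gripper_width': np.float64(0.999)} 0.008
scene [[398.6, 0.0, 256.6], [0.0, 398.6, 194.0], [0.0, 0.0, 1.0]] -0.12220323805377806 [[-0.862, -0.333, 0.381, 0.094], [-0.506, 0.549, -0.665, 0.663], [0.012, -0.766, -0.642, 0.792], [0.0, 0.0, 0.0, 1.0]]
top [[476.2, 0.0, 255.9], [0.0, 476.2, 197.3], [0.0, 0.0, 1.0]] -0.2045492505299464 [[0.029, -0.998, 0.055, 0.393], [-0.999, -0.028, 0.02, 0.019], [-0.018, -0.056, -0.998, 1.404], [0.0, 0.0, 0.0, 1.0]]
wrist [[283.4, 0.0, 251.6], [0.0, 283.4, 191.9], [0.0, 0.0, 1.0]] 0.008748980641731238 [[0.333, -0.906, -0.262, 0.246], [-0.943, -0.321, -0.091, -0.469], [-0.002, 0.277, -0.961, 0.386], [0.0, 0.0, 0.0, 1.0]]
```

View pics/a_scene.png

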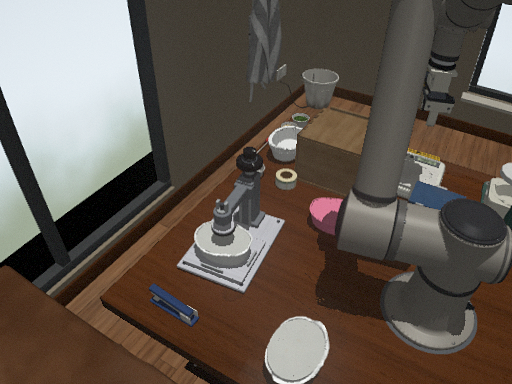

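View pics/a_top.png

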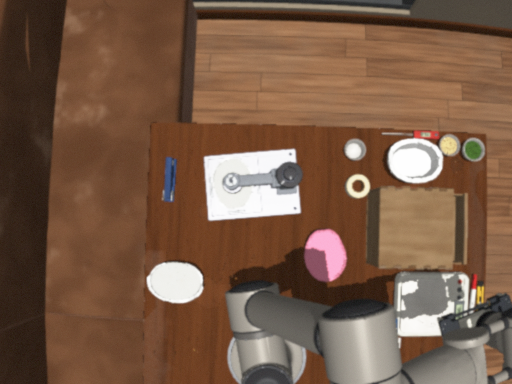

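View pics/a_wrist.png

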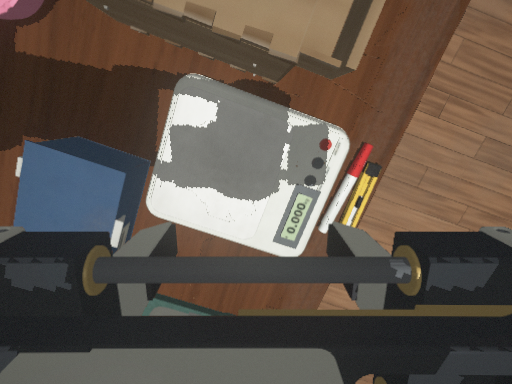

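```bash
cat > h.py <<'E'
import numpy as np,cv2
from station import robot
def cam(n):
    m=robot.camera_model(n); return np.array(m["intrinsics"]),m["k1"],np.array(m["world_from_camera"])
def ray(n,u,v,c=None):
    K,k1,T=c or cam(n)
    d=np.array([(u-K[0,2])/K[0,0],(v-K[1,2])/K[1,1]]); s=d.copy()
    for _ in range(30): s=d/(1+k1*(s@s))
    return T[:3,3],T[:3,:3]@np.array([s[0],s[1],1])
def atz(n,u,v,z,c=None):
    o,d=ray(n,u,v,c); return o+d*(z-o[2])/d[2]
def proj(n,p,c=None):
    K,k1,T=c or cam(n)
    q=T[:3,:3].T@(np.asarray(p,float)-T[:3,3]); s=q[:2]/q[2]; s=s*(1+k1*(s@s))
    return s*[K[0,0],K[1,1]]+K[:2,2]
E
python3 - <<'E'
import cv2
a=cv2.imread("pics/a_top.png")[130:240,150:320]; cv2.imwrite("pics/b1.png",cv2.resize(a,None,fx=4.7,fy=4.7,interpolation=cv2.INTER_CUBIC))
a=cv2.imread("pics/a_scene.png")[140:300,170:300]; cv2.imwrite("pics/b2.png",cv2.resize(a,None,fx=3.75,fy=3.75,interpolation=cv2.INTER_CUBIC))
E
```

```text
(no output)
```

View pics/b1.png

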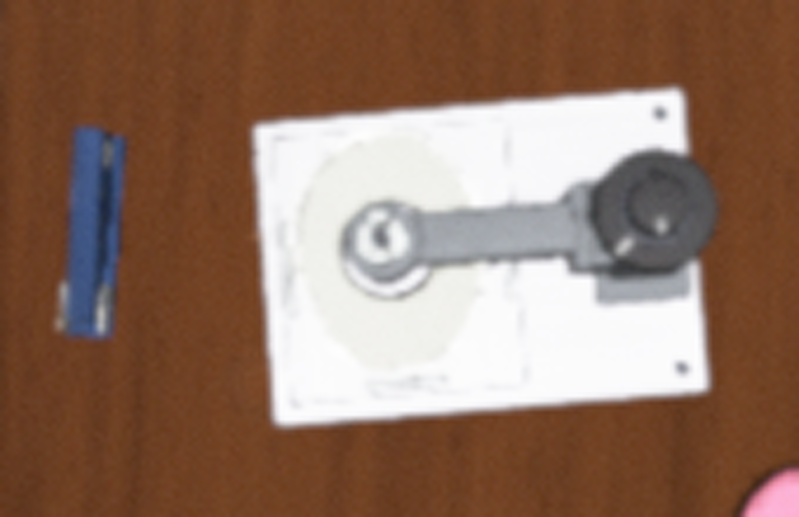

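View pics/b2.png

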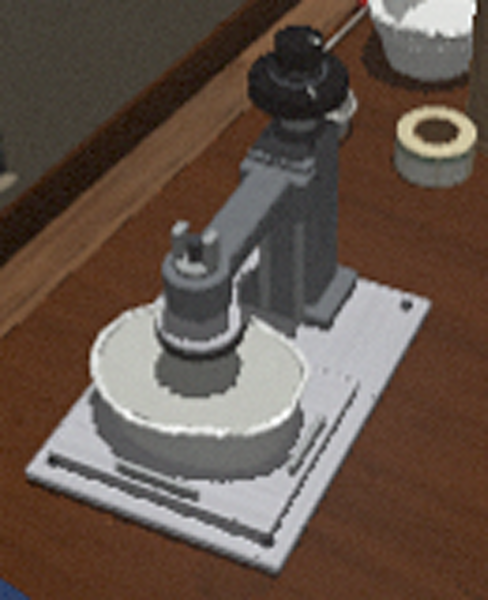

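```bash
python3 - <<'E'
from h import *
f=lambda x,y,ox,oy,s:((x+.5)/s-.5+ox,(y+.5)/s-.5+oy)
c=np.array([atz("top",*f(x,y,150,130,4.7),0.012)[:2] for x,y in [(255,123),(684,90),(708,388),(275,425)]])
print(c.round(4)); print([np.linalg.norm(c[i]-c[(i+1)%4]).round(4) for i in range(4)])
ctr=c.mean(0)
# own -y = toward column: (corner1+corner2)/2-ctr
yv=((c[0]+c[3])-(c[1]+c[2]))/2; yv/=np.linalg.norm(yv)
print("ctr",ctr,"y axis",yv,"axis from base",ctr-0.1*yv, np.degrees(np.arctan2(yv[1],yv[0]))-90)
print("fine top",atz("top",*f(655,200,150,130,4.7),.245))
print("coarse c",atz("top",*f(652,212,150,130,4.7),.205))
S=cam("scene")
for x,y in [(299,35)]: print("scene fine",atz("scene",*f(x,y,170,140,3.75),.245))
print("pad/pin top view", atz("top",*f(383,240,150,130,4.7),.19))
E
```

```text
[[ 0.5891  0.2043]
 [ 0.6171 -0.0648]
 [ 0.4306 -0.0842]
 [ 0.3997  0.1848]]
[np.float64(0.2706), np.float64(0.1875), np.float64(0.2708), np.float64(0.1904)]
ctr [0.50912492 0.06003453] y axis [-0.10878451  0.99406536] axis from base [ 0.52000338 -0.039372  ] 6.245252475959916
fine top [ 0.52137443 -0.03696813  0.245     ]
coarse c [ 0.5192529  -0.03744312  0.205     ]
scene fine [ 0.52155743 -0.04297504  0.245     ]
pad/pin top view [0.50143858 0.10796858 0.19      ]
```

```bash
cat >> h.py <<'E'
AX=np.array([0.5205,-0.039]); YV=np.array([-0.1088,0.9941]); XV=np.array([YV[1],-YV[0]])
def own(x,y,z): 
    p=AX+YV*(y+.1)+XV*x; return np.array([p[0],p[1],z])
def circ(r,x,y,z,n=60): return [own(x+r*np.cos(t),y+r*np.sin(t),z) for t in np.linspace(0,2*np.pi,n)]
def overlay(name,img,box,s,curves,out,c=None):
    x0,x1,y0,y1=box; a=cv2.resize(img[y0:y1,x0:x1],None,fx=s,fy=s,interpolation=cv2.INTER_CUBIC)
    for pts,col in curves:
        q=np.array([proj(name,p,c) for p in pts]); q=((q+.5-[x0,y0])*s-.5)
        cv2.polylines(a,[np.int32(np.round(q*8))],False,col,1,cv2.LINE_AA,3)
    cv2.imwrite(out,a)
def press(h,zl=.076):
    b=[own(x,y,.012) for x,y in [(-.095,-.135),(.095,-.135),(.095,.135),(-.095,.135),(-.095,-.135)]]
    return [(b,(0,255,0)),(circ(.033,0,-.1,.217),(0,255,255)),(circ(.033,0,-.1,.199),(0,255,255)),(circ(.016,0,-.1,.245),(0,0,255)),
     (circ(.029,0,.05,h),(255,0,255)),(circ(.005,0,.05,h+.079),(255,255,0)),(circ(.012,0,.05,h+.085),(0,128,255))]
E
python3 - <<'E'
from h import *
for h in (.11,):
    overlay("scene",cv2.imread("pics/a_scene.png"),(170,300,140,300),3.75,press(h),f"pics/c_s{int(h*1000)}.png")
    overlay("top",cv2.imread("pics/a_top.png"),(150,320,130,240),4.7,press(h),f"pics/c_t{int(h*1000)}.png")
E
```

```text
(no output)
```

View pics/c_s110.png

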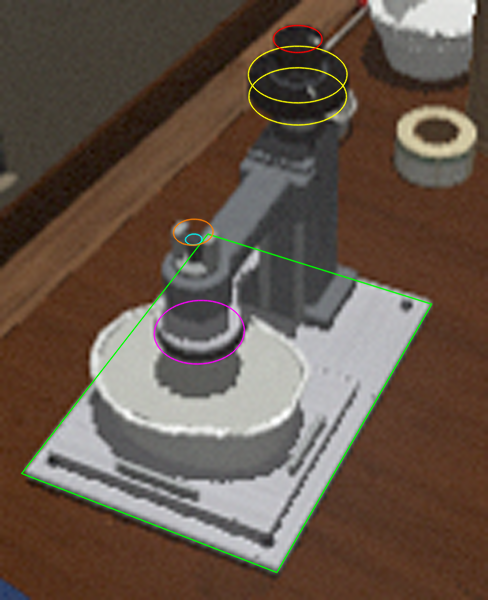

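View pics/c_t110.png

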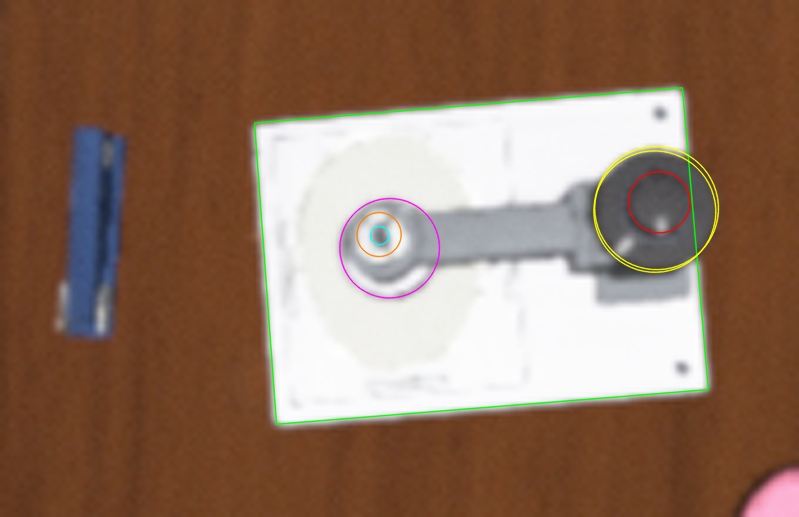

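Request:
servo_tool(series=[[100,[0,0,-0.9],0],[100,[0.2,-0.13,-0.9],0],[100,[0.8,-0.53,-0.9],0],[100,[1,-0.66,0],0],[100,[1,-0.66,0],0],[100,[1,-0.66,0],0],[100,[1,-0.66,0],0],[100,[1,-0.66,0],0],[100,[1,-0.66,0],0],[100,[1,-0.66,0],0]])

```text
t: 1.4
ee_pos: [0.4072, -0.1874, 0.3426]
tool_rot: [180.0, 0.0, 19.5]
ft_force: [1.6, 0.1, -0.1]
gripper_width: 1.003
```

Request:
servo_tool(series=[[100,[1,-0.66,0],-1],[100,[1,-0.6,0],-1],[100,[0,0,0],-1],[100,[0,0,0],-1],[100,[0,0,0],-1],[100,[0,0,0],-1],[100,[0,0,0],-1],[100,[0,0,0],-1],[100,[0,0,0],-1],[100,[0,0,0],-1]])

```text
t: 2.65
ee_pos: [0.4617, -0.1121, 0.3424]
tool_rot: [-180.0, 0.0, 69.7]
ft_force: [-0.2, -0.2, -0.1]
gripper_width: 1.002
```

```bash
python3 - <<'E'
from h import *
import pickle
w=cam("wrist"); im=robot.camera("wrist"); pickle.dump(w,open("w1.pkl","wb")); cv2.imwrite("pics/d1.png",im)
overlay("wrist",im,(0,512,0,384),1.5,press(.110),"pics/d1o.png",w)
E
```

```text
(no output)
```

View pics/d1o.png

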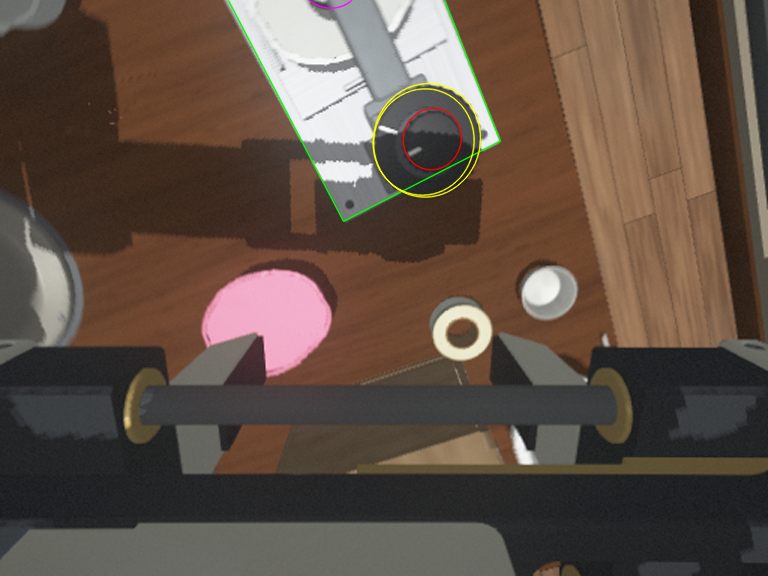

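Request:
servo_tool(series=[[100,[0.74,0.25,0],0],[100,[0.74,0.25,0],0],[100,[0.74,0.245,0],0],[100,[0,0,0],-1],[100,[0,0,0],-1],[100,[0,0,0],-1],[100,[0,0,0],-1],[100,[0,0,0],-1],[100,[0,0,0],0]])

```text
t: 3.82
ee_pos: [0.5207, -0.0393, 0.3425]
tool_rot: [-180.0, -0.0, 94.4]
ft_force: [-0.1, -1.0, 0.6]
gripper_width: 1.001
```

```bash
python3 - <<'E'
from h import *
import pickle
s=robot.get_state(); print(s["ee_pos"],s["tool_rot"],s["qpos"])
w=cam("wrist"); im=robot.camera("wrist"); pickle.dump(w,open("w2.pkl","wb")); cv2.imwrite("pics/e1.png",im)
overlay("wrist",im,(0,512,0,384),1.5,press(.110),"pics/e1o.png",w)
E
```

```text
[ 0.52070025 -0.03931109  0.34248998] [-1.79974209e+02 -3.35210781e-03  9.44240152e+01] [-1.27278977e+01  1.58870917e+01  7.57300003e+01 -4.40470301e-03
  8.84085409e+01 -1.71517903e+01]
```

View pics/e1o.png

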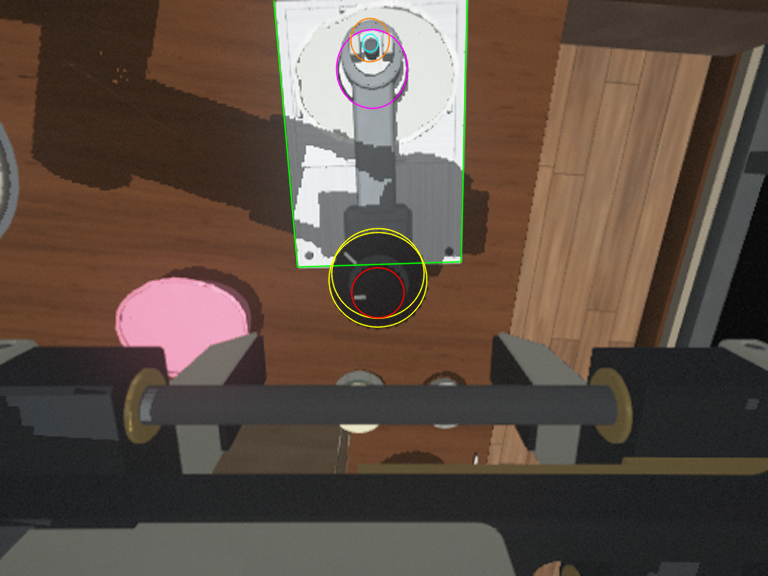

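```bash
python3 - <<'E'
from h import *
import pickle
w=pickle.load(open("w2.pkl","rb")); im=cv2.imread("pics/e1.png")
overlay("wrist",im,(180,320,0,100),5.5,press(.110)+[(circ(.029,0,.05,.076),(0,0,200))],"pics/e2.png",w)
overlay("wrist",im,(200,300,140,225),6.5,press(.110),"pics/e3.png",w)
E
```

```text
(no output)
```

View pics/e2.png

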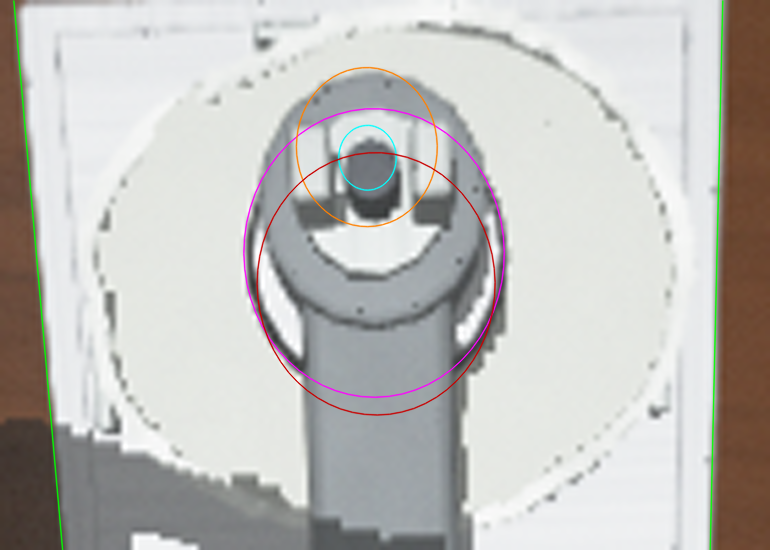

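View pics/e3.png

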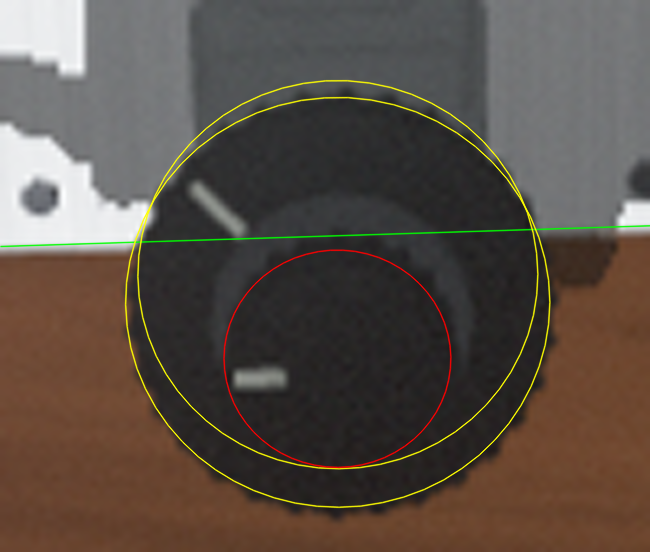

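Request:
servo_tool(series=[[100,[0,0,0.6],0],[100,[0,0,0.6],0],[100,[0,0,0.5],0],[100,[0,0,0.5],0],[100,[0,0,0.5],0],[100,[0,0,0.4],0],[100,[0,0,0.3],0],[100,[0,0,0.25],0],[100,[0,0,0],0]])

```text
t: 5.0
ee_pos: [0.5205, -0.0393, 0.1962]
tool_rot: [-179.9, -0.0, 94.5]
ft_force: [0.0, -0.2, -0.2]
gripper_width: 1.003
```

Request:
servo_tool(series=[[0,[0,0,0],0],[0,[0,0,0],0],[0,[0,0,0],0],[0,[0,0,0],0],[0,[0,0,0],0],[0,[0,0,0],0]], grip_force=15)

```text
t: 5.75
ee_pos: [0.5211, -0.0394, 0.197]
tool_rot: [179.9, 0.0, 94.5]
ft_force: [1.2, 0.1, 2.6]
gripper_width: 0.71
```

Request:
servo_tool(series=[[0,[0,0,0],0],[0,[0,0,0],0.5],[0,[0,0,0],1],[0,[0,0,0],1],[0,[0,0,0],1],[0,[0,0,0],1],[0,[0,0,0],1],[0,[0,0,0],0.5],[0,[0,0,0],0]], grip_force=30)

```text
t: 6.88
ee_pos: [0.5219, -0.0395, 0.1971]
tool_rot: [179.8, -0.0, 64.5]
ft_force: [5.7, 0.1, 1.0]
gripper_width: 0.708
```

```bash
python3 - <<'E'
from h import *
s=robot.get_state(); print({k:np.round(s[k],3).tolist() for k in("t","ee_pos","tool_rot","ft_force","moment","qpos","gripper_width")})
im=robot.camera("scene"); cv2.imwrite("pics/f1.png",im)
overlay("scene",im,(170,300,140,300),3.75,press(.110-.016*np.radians(30)),"pics/f1o.png")
cv2.imwrite("pics/f1w.png",robot.camera("wrist"))
E
```

```text
{'t': 6.875, 'ee_pos': [0.522, -0.04, 0.197], 'tool_rot': [179.844, -0.049, 64.495], 'ft_force': [5.665, 0.098, 1.017], 'moment': [0.02, -0.839, -0.195], 'qpos': [-12.73, 21.263, 91.108, 0.014, 67.466, 12.77], 'gripper_width': 0.708}
```

View pics/f1o.png

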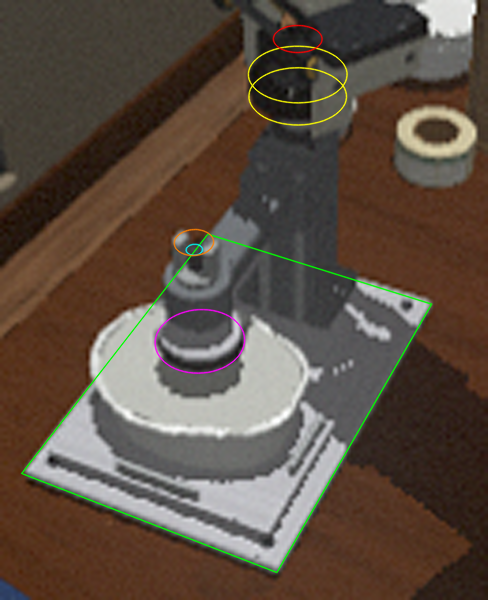

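View pics/f1w.png

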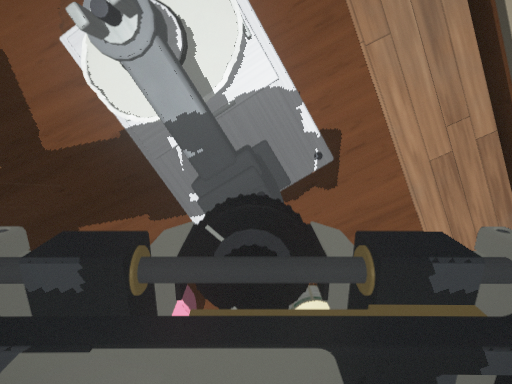

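Request:
servo_tool(series=[[0,[0.01,0.02,0],0.5],[0,[0,0,0],1],[0,[0,0,0],1],[0,[0,0,0],1],[0,[0,0,0],1],[0,[0,0,0],1],[0,[0,0,0],1],[0,[0,0,0],1],[0,[0,0,0],0.5],[0,[0,0,0],0]])

```text
t: 8.22
ee_pos: [0.5227, -0.0403, 0.1971]
tool_rot: [179.9, -0.1, 24.5]
ft_force: [4.4, -3.3, 1.6]
gripper_width: 0.711
```

```bash
python3 - <<'E'
from h import *
s=robot.get_state(); print({k:np.round(s[k],3).tolist() for k in("t","ee_pos","tool_rot","ft_force","moment","qpos","gripper_width")})
im=robot.camera("scene"); cv2.imwrite("pics/g1.png",im)
overlay("scene",im,(190,270,180,280),6,press(.110-.016*np.radians(70)),"pics/g1o.png")
cv2.imwrite("pics/g1w.png",robot.camera("wrist"))
E
```

```text
{'t': 8.225, 'ee_pos': [0.523, -0.04, 0.197], 'tool_rot': [179.852, -0.091, 24.488], 'ft_force': [4.406, -3.322, 1.578], 'moment': [-0.39, -0.607, -0.305], 'qpos': [-12.747, 21.351, 90.971, -0.068, 67.515, 52.79], 'gripper_width': 0.711}
```

View pics/g1o.png

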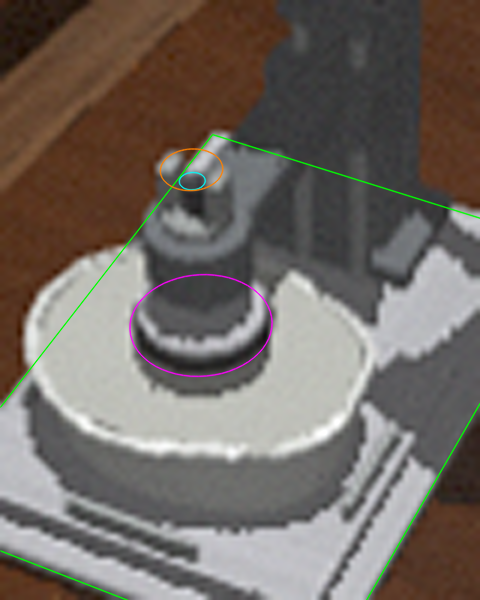

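View pics/g1w.png

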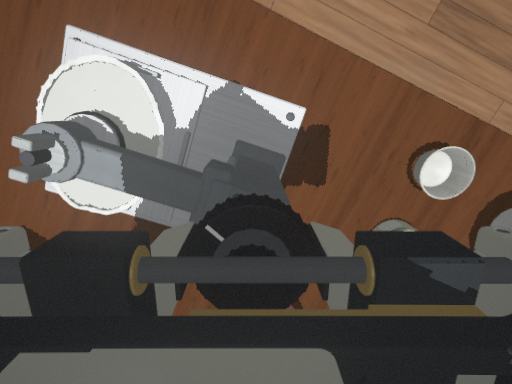

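```bash
python3 - <<'E'
from h import *
print(proj("scene",own(0,.05,.0905)))
for f in("a_scene","f1","g1"):
    g=cv2.cvtColor(cv2.imread(f"pics/{f}.png"),cv2.COLOR_BGR2GRAY)
    for c in (221,223,225): print(f,c,g[220:252,c].tolist())
ims=[cv2.resize(cv2.imread(f"pics/{f}.png")[170:260,190:250],None,fx=4.4,fy=6,interpolation=cv2.INTER_NEAREST) for f in("a_scene","f1","g1")]
cv2.imwrite("pics/g2.png",np.hstack(ims))
E
```

```text
[223.00858569 233.55211652]
a_scene 221 [62, 65, 64, 62, 62, 76, 92, 94, 90, 87, 85, 160, 167, 103, 53, 37, 65, 88, 94, 93, 94, 93, 95, 92, 89, 84, 169, 195, 193, 190, 192, 194]
a_scene 223 [64, 64, 63, 63, 59, 63, 78, 92, 89, 91, 85, 155, 175, 127, 61, 37, 63, 86, 92, 90, 94, 95, 95, 93, 93, 85, 167, 199, 194, 189, 191, 192]
a_scene 225 [61, 65, 63, 61, 65, 79, 90, 91, 90, 89, 79, 163, 169, 105, 47, 35, 78, 95, 92, 92, 92, 92, 92, 94, 88, 82, 168, 195, 192, 191, 188, 192]
f1 221 [79, 62, 66, 66, 61, 58, 64, 67, 87, 94, 85, 89, 81, 155, 192, 145, 71, 40, 43, 84, 91, 94, 90, 91, 93, 84, 172, 196, 191, 192, 191, 192]
f1 223 [67, 68, 63, 63, 68, 61, 69, 64, 67, 88, 92, 86, 83, 159, 194, 145, 74, 43, 36, 79, 95, 92, 92, 95, 90, 89, 169, 196, 192, 192, 193, 189]
f1 225 [66, 65, 65, 64, 63, 65, 62, 69, 82, 94, 88, 85, 79, 157, 192, 137, 69, 38, 51, 82, 93, 97, 93, 91, 88, 80, 165, 193, 192, 191, 192, 188]
g1 221 [103, 122, 118, 97, 65, 64, 62, 60, 62, 61, 63, 75, 90, 88, 87, 85, 150, 189, 155, 90, 49, 38, 81, 92, 94, 85, 169, 197, 193, 189, 192, 192]
g1 223 [104, 123, 119, 85, 61, 63, 63, 64, 65, 63, 68, 67, 83, 92, 89, 85, 83, 162, 162, 101, 50, 35, 78, 92, 91, 88, 171, 197, 192, 191, 191, 194]
g1 225 [98, 124, 110, 83, 66, 64, 63, 63, 60, 60, 63, 78, 87, 93, 92, 83, 162, 195, 143, 79, 41, 45, 82, 94, 91, 84, 169, 194, 194, 191, 190, 190]
```

View pics/g2.png

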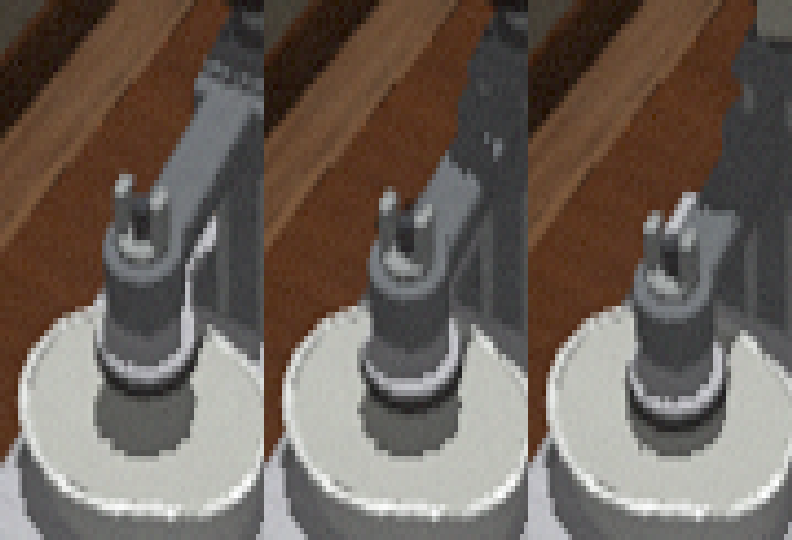

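```bash
python3 - <<'E'
from h import *
for z in (.110,.11-.016*np.radians(30),.11-.016*np.radians(70),.085,.08,.076):
    q=np.array([proj("scene",p) for p in circ(.029,0,.05,z,400)]); i=abs(q[:,0]-223)<1.2; print(round(z,4),q[i,1].max().round(2))
def edge(f,c,lo,hi,lev):
    g=cv2.cvtColor(cv2.imread(f"pics/{f}.png"),cv2.COLOR_BGR2GRAY).astype(float)[:,c]
    for r in range(lo,hi):
        if g[r]<lev<=g[r+1]: return r+(lev-g[r])/(g[r+1]-g[r])
for f,lo in(("a_scene",234),("f1",236),("g1",240)):
    print(f,[ (round(edge(f,c,lo,246,65),2),round(edge(f,c,244,249,130),2)) for c in range(218,229)])
E
```

```text
0.11 236.56
0.1016 239.01
0.0905 242.24
0.085 243.79
0.08 245.21
0.076 246.33
a_scene [(np.float64(235.53), np.float64(245.27)), (np.float64(235.7), np.float64(245.52)), (np.float64(235.76), np.float64(245.51)), (np.float64(236.0), np.float64(245.54)), (np.float64(235.93), np.float64(245.55)), (np.float64(236.09), np.float64(245.55)), (np.float64(235.66), np.float64(245.56)), (np.float64(235.7), np.float64(245.56)), (np.float64(235.72), np.float64(244.62)), (np.float64(235.39), np.float64(244.52)), (np.float64(235.12), np.float64(244.53))]
f1 [(np.float64(238.12), np.float64(245.25)), (np.float64(238.0), np.float64(245.53)), (np.float64(238.29), np.float64(245.54)), (np.float64(238.54), np.float64(245.52)), (np.float64(238.68), np.float64(245.55)), (np.float64(238.67), np.float64(245.51)), (np.float64(238.46), np.float64(245.54)), (np.float64(238.45), np.float64(245.59)), (np.float64(238.52), np.float64(244.61)), (np.float64(237.79), np.float64(244.53)), (np.float64(237.52), np.float64(244.53))]
g1 [(np.float64(240.79), np.float64(244.5)), (np.float64(241.58), np.float64(245.31)), (np.float64(241.63), np.float64(245.55)), (np.float64(241.63), np.float64(245.54)), (np.float64(241.66), np.float64(245.54)), (np.float64(241.7), np.float64(245.51)), (np.float64(241.65), np.float64(245.58)), (np.float64(241.54), np.float64(245.54)), (np.float64(241.55), np.float64(245.58)), (np.float64(241.41), np.float64(244.64)), (np.float64(240.77), np.float64(244.54))]
```

Request:
servo_tool(series=[[0,[0,0,0],0.5],[0,[0,0,0],1],[0,[0,0,0],1],[0,[0,0,0],1],[0,[0,0,0],1],[0,[0,0,0],1],[0,[0,0,0],1],[0,[0,0,0],0.2],[0,[0,0,0],0],[0,[0,0,0],0]])

```text
t: 9.57
ee_pos: [0.5228, -0.0411, 0.1971]
tool_rot: [179.8, -0.2, -9.0]
ft_force: [4.3, -6.9, 0.7]
gripper_width: 0.713
```

```bash
python3 - <<'E'
from h import *
s=robot.get_state(); print({k:np.round(s[k],3).tolist() for k in("t","ee_pos","tool_rot","ft_force","moment","qpos","gripper_width")})
im=robot.camera("scene"); cv2.imwrite("pics/h1.png",im)
g=cv2.cvtColor(im,cv2.COLOR_BGR2GRAY)
for c in range(218,228): print(c,g[232:250,c].tolist())
cv2.imwrite("pics/h1w.png",robot.camera("wrist"))
overlay("scene",im,(190,270,180,280),6,[],"pics/h1o.png")
E
```

```text
{'t': 9.575, 'ee_pos': [0.523, -0.041, 0.197], 'tool_rot': [179.845, -0.182, -8.985], 'ft_force': [4.295, -6.936, 0.715], 'moment': [-0.894, -0.682, 0.003], 'qpos': [-12.791, 21.36, 90.958, -0.155, 67.49, 86.253], 'gripper_width': 0.713}
218 [62, 77, 87, 89, 92, 86, 85, 163, 154, 81, 38, 50, 79, 176, 197, 193, 190, 192]
219 [61, 70, 84, 92, 91, 90, 85, 166, 174, 107, 59, 35, 60, 107, 174, 192, 191, 190]
220 [61, 66, 82, 93, 87, 86, 86, 167, 187, 131, 61, 34, 64, 82, 170, 202, 194, 190]
221 [64, 64, 80, 96, 89, 91, 87, 161, 194, 138, 66, 37, 51, 75, 173, 193, 196, 189]
222 [64, 62, 83, 93, 89, 87, 84, 101, 166, 141, 69, 43, 43, 73, 173, 196, 192, 190]
223 [68, 63, 77, 92, 93, 88, 85, 153, 189, 146, 67, 43, 54, 79, 172, 194, 192, 190]
224 [63, 63, 81, 92, 91, 92, 86, 164, 196, 139, 70, 39, 48, 78, 170, 196, 190, 191]
225 [66, 66, 85, 94, 95, 88, 83, 167, 189, 141, 65, 41, 53, 76, 173, 193, 190, 191]
226 [61, 69, 83, 91, 93, 83, 83, 164, 186, 128, 64, 36, 55, 78, 167, 196, 191, 190]
227 [58, 81, 90, 93, 91, 87, 151, 187, 181, 118, 47, 38, 73, 159, 189, 191, 193, 190]
```

View pics/h1o.png

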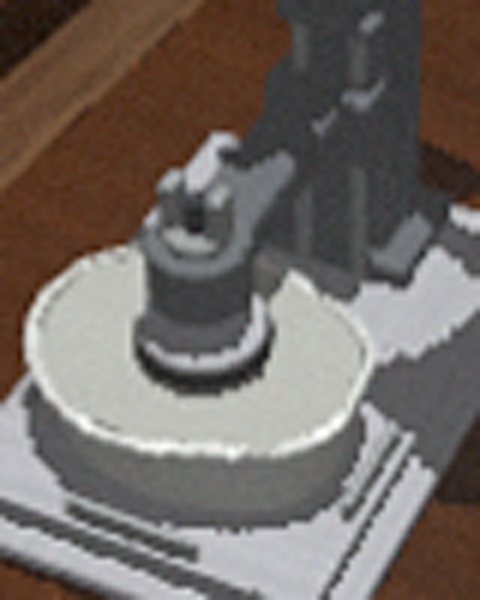

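View pics/h1w.png

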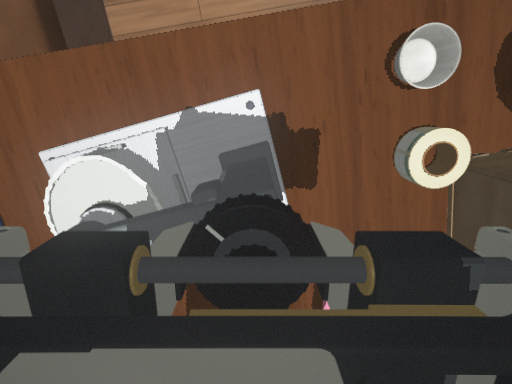

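Request:
servo_tool(series=[[0,[0,0,0],0.3],[0,[0,0,0],0],[100,[0,0,0],0],[100,[0,0,0],0],[100,[0,0,0],0],[100,[0,0,0],0],[100,[0,0,-0.4],0],[100,[0,0,-0.8],0],[100,[0,0,-0.9],0],[100,[0,0,-0.9],0]])

```text
t: 10.92
ee_pos: [0.5215, -0.0392, 0.3178]
tool_rot: [180.0, 0.0, -10.5]
ft_force: [0.8, -0.8, 1.3]
gripper_width: 1.0
```

```bash
python3 - <<'E'
from h import *
import pickle
s=robot.get_state(); print({k:np.round(s[k],3).tolist() for k in("t","ee_pos","tool_rot","ft_force","moment","qpos","gripper_width")})
im=robot.camera("scene"); cv2.imwrite("pics/i1.png",im)
g=cv2.cvtColor(im,cv2.COLOR_BGR2GRAY)
for c in range(219,227): print(c,g[238:250,c].tolist())
w=cam("wrist"); im=robot.camera("wrist"); pickle.dump(w,open("w3.pkl","wb")); cv2.imwrite("pics/i1w.png",im)
overlay("wrist",im,(0,512,0,384),1.5,press(.080),"pics/i1o.png",w)
E
```

```text
{'t': 10.925, 'ee_pos': [0.521, -0.039, 0.318], 'tool_rot': [179.998, 0.022, -10.462], 'ft_force': [0.774, -0.776, 1.326], 'moment': [0.024, -0.005, -0.062], 'qpos': [-12.695, 16.475, 78.69, -0.002, 84.857, 87.767], 'gripper_width': 1.0}
219 [86, 167, 185, 124, 53, 29, 67, 107, 179, 196, 193, 191]
220 [87, 108, 174, 138, 67, 40, 55, 77, 174, 197, 190, 190]
221 [89, 151, 193, 142, 69, 37, 42, 76, 171, 197, 192, 195]
222 [84, 106, 171, 140, 67, 41, 43, 70, 172, 196, 191, 197]
223 [83, 150, 189, 142, 76, 49, 43, 75, 170, 195, 192, 191]
224 [87, 163, 193, 141, 77, 49, 48, 75, 170, 193, 191, 190]
225 [84, 164, 197, 141, 71, 43, 53, 76, 172, 196, 194, 191]
226 [80, 161, 185, 131, 65, 38, 47, 76, 167, 195, 189, 193]
```

View pics/i1o.png

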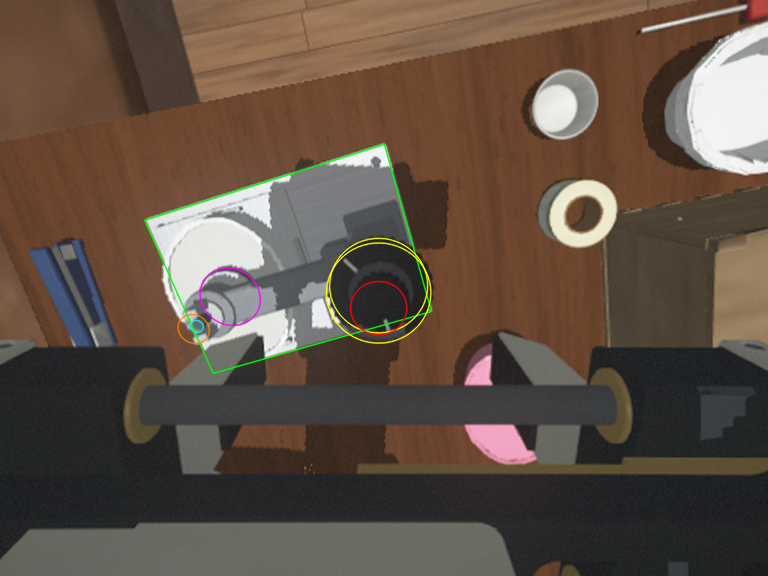

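```bash
python3 - <<'E'
from h import *
import pickle
w=pickle.load(open("w3.pkl","rb")); im=cv2.imread("pics/i1w.png")
def ell(z,a=.0745,b=.0605): return [own(a*np.cos(t),.05+b*np.sin(t),z) for t in np.linspace(0,6.283,80)]
overlay("wrist",im,(95,215,140,250),6.2,press(.080)[4:6]+[(ell(.079),(0,0,255))]+[([own(x,y,.165) for x,y in [(-.01,.04),(.01,.04),(.01,.06),(-.01,.06),(-.01,.04)]],(0,128,255))],"pics/i2.png",w)
E
```

```text
(no output)
```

View pics/i2.png

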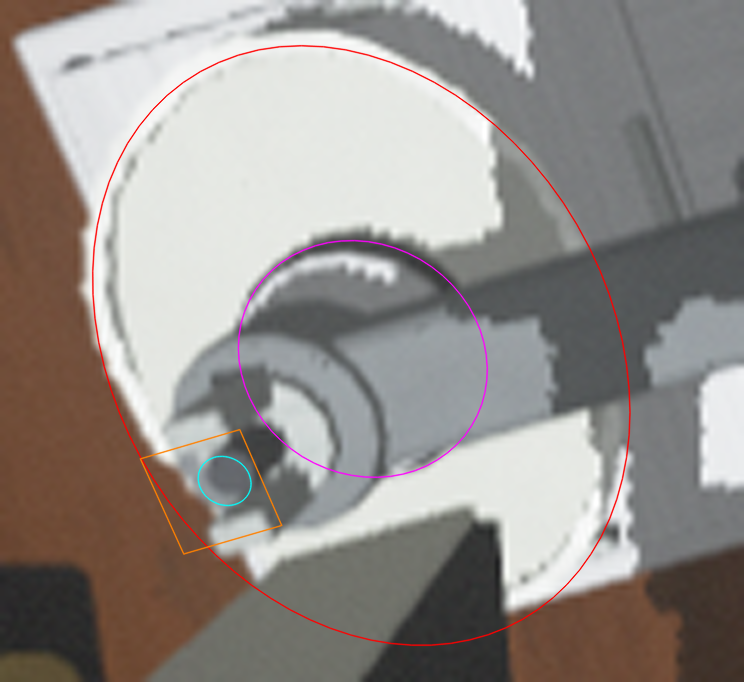

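Request:
servo_tool(series=[[100,[0.03,0.03,0],-1],[100,[0,0,0],-1],[100,[0,0,0],-1],[100,[0,0,0],-1],[100,[0,0,0],-1],[100,[0,0,0],-1],[100,[0,0,0],-1],[100,[0,0,0],-1],[100,[0,0,0],-1],[100,[0,0,0],-1]])

```text
t: 12.28
ee_pos: [0.5223, -0.0406, 0.3158]
tool_rot: [-179.9, 0.1, 39.7]
ft_force: [-0.4, -0.8, -0.2]
gripper_width: 1.001
```

Request:
servo_tool(series=[[100,[0,0,0],-1],[100,[0,0,0],-1],[100,[0,0,0],-1],[100,[0,0,0],-1],[100,[0,0,0],-1],[100,[0,0,0],-1],[100,[0,0,0],-1],[100,[0,0,0],-1],[100,[0,0,0],-1],[100,[0,0,0],-1]])

```text
t: 13.52
ee_pos: [0.5223, -0.0406, 0.3158]
tool_rot: [-179.9, -0.0, 89.7]
ft_force: [-0.3, -0.2, -0.3]
gripper_width: 0.998
```

```bash
python3 - <<'E'
from h import *
import pickle
s=robot.get_state(); print({k:np.round(s[k],3).tolist() for k in("t","ee_pos","tool_rot","ft_force","qpos")})
w=cam("wrist"); im=robot.camera("wrist"); pickle.dump(w,open("w4.pkl","wb")); cv2.imwrite("pics/j1w.png",im)
overlay("wrist",im,(160,360,0,220),2.7,press(.080),"pics/j1o.png",w)
E
```

```text
{'t': 13.525, 'ee_pos': [0.522, -0.041, 0.316], 'tool_rot': [-179.918, -0.014, 89.697], 'ft_force': [-0.291, -0.246, -0.345], 'qpos': [-12.825, 16.668, 78.724, -0.004, 84.692, -12.522]}
```

View pics/j1o.png

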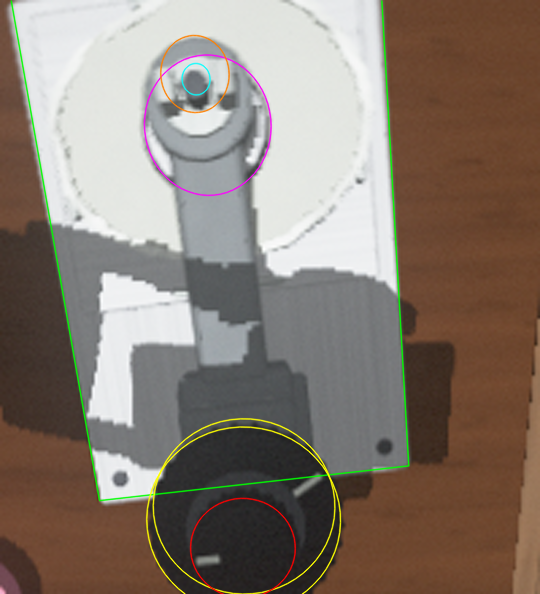

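Request:
servo_tool(series=[[100,[0,0,0],-1],[100,[0,0,0],-1],[100,[0,0,0],-1],[100,[0,0,0],-1],[100,[0,0,0],-1],[100,[0,0,0],-1],[100,[0,0,0],-1],[100,[0,0,0],-1],[100,[0,0,0],-1],[100,[0,0,0],-1]])

```text
t: 14.82
ee_pos: [0.5224, -0.0406, 0.316]
tool_rot: [-180.0, -0.1, 139.6]
ft_force: [0.5, -0.9, 0.3]
gripper_width: 1.002
```

Request:
servo_tool(series=[[100,[0,0,0],-1],[100,[0,0,0],-1],[100,[0,0,0],-1],[100,[0,0,0],-1],[100,[0,0,0.5],-1],[80,[0,0,0.6],-1],[70,[0,0,0.5],-1],[60,[0,0,0.4],0],[60,[0,0,0.12],0],[60,[0,0,0],0]])

```text
t: 16.08
ee_pos: [0.5226, -0.0407, 0.2318]
tool_rot: [-180.0, -0.0, 174.5]
ft_force: [-0.7, -0.6, 0.4]
gripper_width: 0.602
```

Request:
servo_tool(series=[[0,[0,0,0],0],[0,[0,0,0],0],[0,[0,0,0],0],[0,[0,0,0],0],[0,[0,0,0],0],[0,[0,0,0],0]], grip_force=20)

```text
t: 16.82
ee_pos: [0.5228, -0.041, 0.2323]
tool_rot: [-180.0, 0.0, 174.5]
ft_force: [-0.8, -1.6, 4.5]
gripper_width: 0.347
```

```bash
python3 - <<'E'
from h import *
s=robot.get_state(); print({k:np.round(s[k],3).tolist() for k in("t","ee_pos","tool_rot","ft_force","moment","qpos","gripper_width")})
im=robot.camera("wrist"); cv2.imwrite("pics/k1w.png",im)
cv2.imwrite("pics/k1.png",robot.camera("scene"))
E
```

```text
{'t': 16.825, 'ee_pos': [0.523, -0.041, 0.232], 'tool_rot': [-179.962, 0.045, 174.521], 'ft_force': [-0.758, -1.571, 4.538], 'moment': [-0.359, -0.012, 0.089], 'qpos': [-12.846, 19.622, 87.687, -0.033, 72.642, -97.357], 'gripper_width': 0.347}
```

View pics/k1w.png

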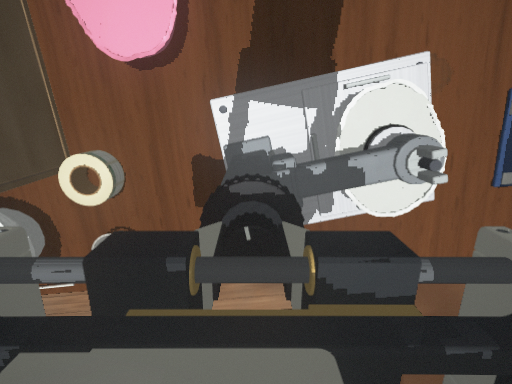

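Request:
servo_tool(series=[[0,[0,0,0],0.5],[0,[0,0,0],1],[0,[0,0,0],1],[0,[0,0,0],1],[0,[0,0,0],1],[0,[0,0,0],1],[0,[0,0,0],1],[0,[0,0,0],1],[0,[0,0,0],0.5],[0,[0,0,0],0]], grip_force=25)

```text
t: 18.18
ee_pos: [0.5224, -0.0419, 0.2323]
tool_rot: [-179.9, 0.1, 134.5]
ft_force: [-3.6, -6.6, 5.4]
gripper_width: 0.343
```

```bash
cat > look.py <<'E'
from h import *
import sys
n=sys.argv[1]
s=robot.get_state(); print({k:np.round(s[k],3).tolist() for k in("t","ee_pos","tool_rot","ft_force","moment","gripper_width")})
w=cam("wrist"); im=robot.camera("wrist"); cv2.imwrite(f"pics/{n}w.png",im)
sc=robot.camera("scene"); cv2.imwrite(f"pics/{n}.png",sc)
p=proj("wrist",own(0,.05,.162),w); x=int(np.clip(p[0]-35,0,442)); y=int(np.clip(p[1]-35,0,314)); print(p)
a=cv2.resize(im[y:y+70,x:x+70],None,fx=5.7,fy=5.7,interpolation=cv2.INTER_CUBIC)
b=cv2.resize(sc[190:260,190:260],None,fx=5.7,fy=5.7,interpolation=cv2.INTER_CUBIC)
cv2.imwrite(f"pics/{n}z.png",np.hstack([a,b]))
cv2.imwrite(f"pics/{n}f.png",im)
E
python3 look.py l1
```

```text
{'t': 18.175, 'ee_pos': [0.522, -0.042, 0.232], 'tool_rot': [-179.893, 0.084, 134.483], 'ft_force': [-3.579, -6.582, 5.432], 'moment': [-1.052, 0.327, 0.059], 'gripper_width': 0.343}
[384.54021486  40.87039617]
```

View pics/l1z.png

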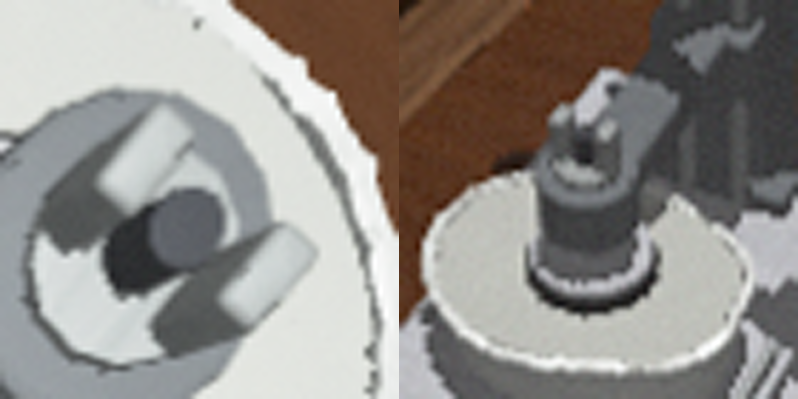

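View pics/l1w.png

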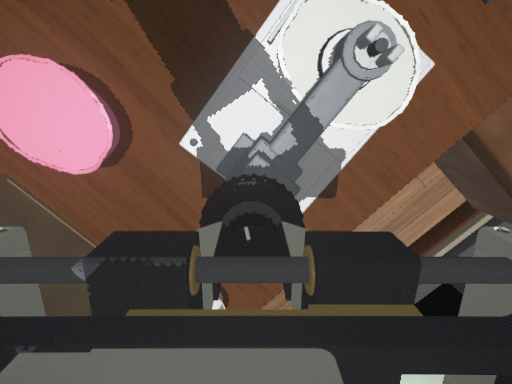

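Request:
servo_tool(series=[[0,[-0.02,-0.02,0],0.5],[0,[0,0,0],1],[0,[0,0,0],1],[0,[0,0,0],1],[0,[0,0,0],1],[0,[0,0,0],1],[0,[0,0,0],1],[0,[0,0,0],0.5],[0,[0,0,0],0]])

```text
t: 19.4
ee_pos: [0.5216, -0.0424, 0.2322]
tool_rot: [-179.9, 0.0, 99.5]
ft_force: [-5.7, -3.8, 6.8]
gripper_width: 0.341
```

```bash
python3 look.py l2
```

```text
{'t': 19.4, 'ee_pos': [0.522, -0.042, 0.232], 'tool_rot': [-179.872, 0.044, 99.495], 'ft_force': [-5.72, -3.839, 6.754], 'moment': [-0.655, 0.865, -0.006], 'gripper_width': 0.341}
[263.36322413 -11.49770492]
```

View pics/l2z.png

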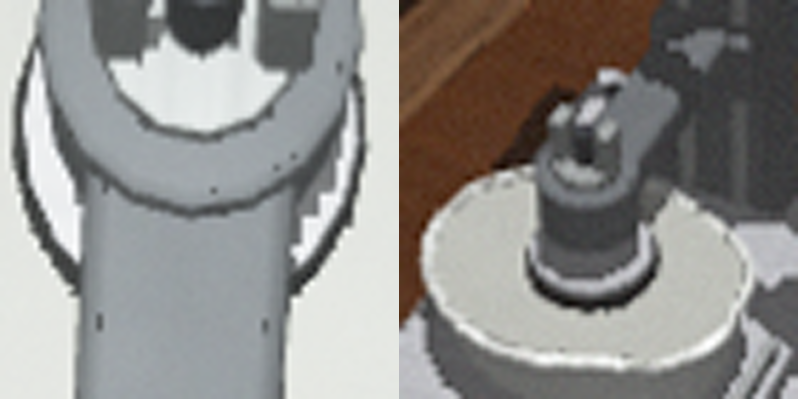

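View pics/l2w.png

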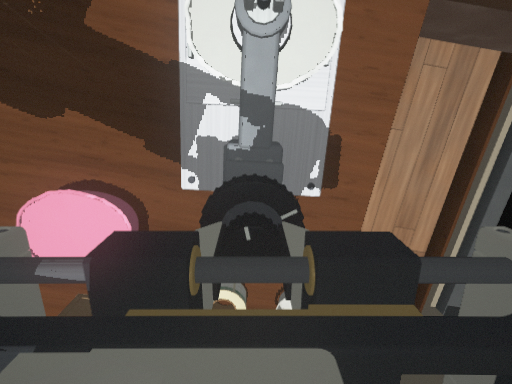

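Request:
servo_tool(series=[[0,[0,0,0],0.5],[0,[0,0,0],1],[0,[0,0,0],1],[0,[0,0,0],1],[0,[0,0,0],1],[0,[0,0,0],1],[0,[0,0,0],1],[0,[0,0,0],0.5],[0,[0,0,0],0]])

```text
t: 20.62
ee_pos: [0.5207, -0.0422, 0.2322]
tool_rot: [-179.8, 0.1, 64.5]
ft_force: [-9.5, -4.0, 8.9]
gripper_width: 0.342
```

```bash
python3 look.py l3
```

```text
{'t': 20.625, 'ee_pos': [0.521, -0.042, 0.232], 'tool_rot': [-179.813, 0.148, 64.505], 'ft_force': [-9.493, -3.955, 8.947], 'moment': [-0.674, 1.5, -0.0], 'gripper_width': 0.342}
[135.90480416  26.72918609]
```

View pics/l3z.png

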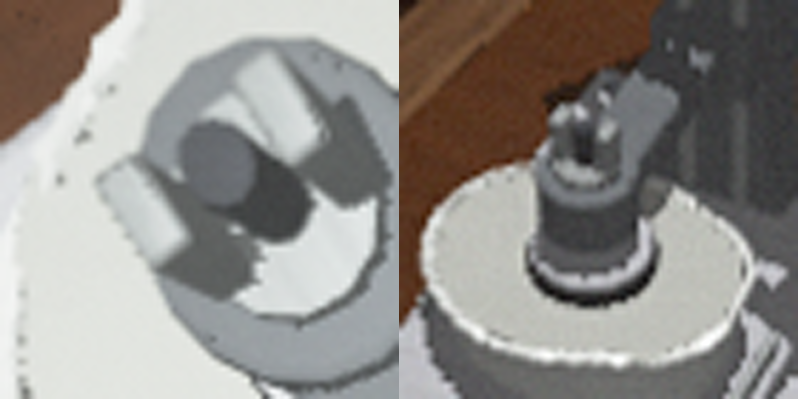

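View pics/l3w.png

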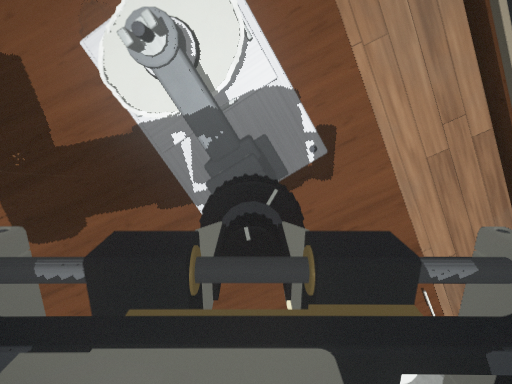

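```bash
python3 - <<'E'
import cv2
a=cv2.imread("pics/l1w.png")[18:68,355:411]; b=cv2.imread("pics/l3w.png")[0:50,108:164]
for n,i in(("m1",a),("m3",b)): cv2.imwrite(f"pics/{n}.png",cv2.resize(i,None,fx=12,fy=12,interpolation=cv2.INTER_CUBIC))
E
```

```text
(no output)
```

View pics/m1.png

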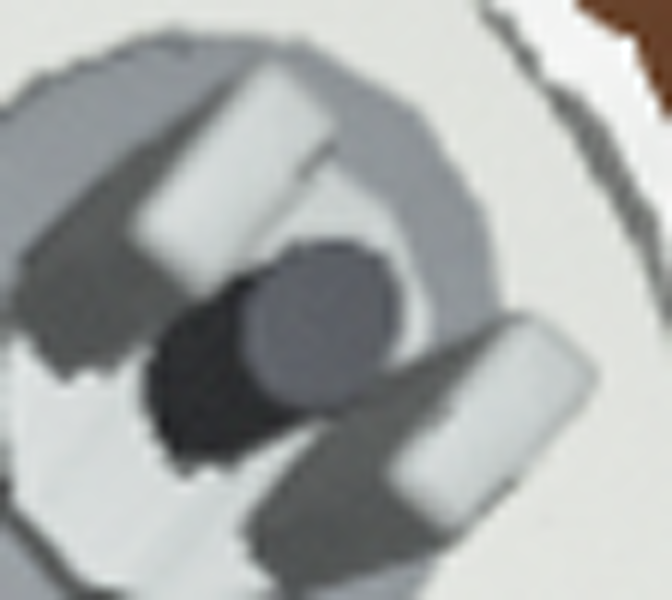

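View pics/m3.png

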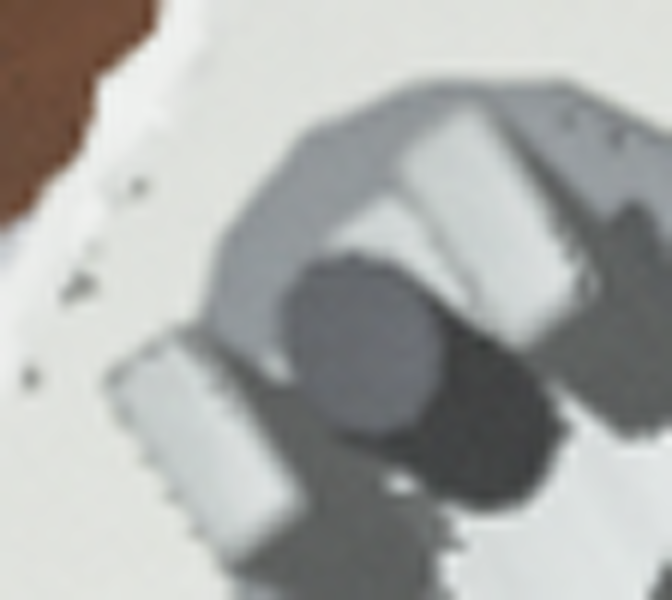

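Request:
servo_tool(series=[[0,[0,0,0],0.5],[0,[0,0,0],1],[0,[0,0,0],1],[0,[0,0,0],1],[0,[0,0,0],1],[0,[0,0,0],0.5],[0,[0,0,0],0],[0,[0,0,0],0]])

```text
t: 21.72
ee_pos: [0.5202, -0.0419, 0.2322]
tool_rot: [-179.8, 0.2, 39.5]
ft_force: [-11.2, -2.9, 10.5]
gripper_width: 0.341
```

```bash
python3 look.py l4; python3 - <<'E'
from h import *
w=cam("wrist"); p=proj("wrist",own(0,.05,.162),w); print(p)
x=int(max(p[0]-28,0)); y=int(max(p[1]-25,0)); print(x,y)
cv2.imwrite("pics/m4.png",cv2.resize(cv2.imread("pics/l4w.png")[y:y+50,x:x+56],None,fx=12,fy=12,interpolation=cv2.INTER_CUBIC))
a,b=proj("wrist",own(0,.05,.165),w),proj("wrist",own(0,.05,.159),w); print(a-b)
E
```

```text
{'t': 21.725, 'ee_pos': [0.52, -0.042, 0.232], 'tool_rot': [-179.821, 0.24, 39.534], 'ft_force': [-11.196, -2.923, 10.537], 'moment': [-0.507, 1.779, -0.054], 'gripper_width': 0.341}
[79.80081846 96.47970238]
[79.80185229 96.48037687]
51 71
[-4.76154437 -0.3440528 ]
```

View pics/m4.png

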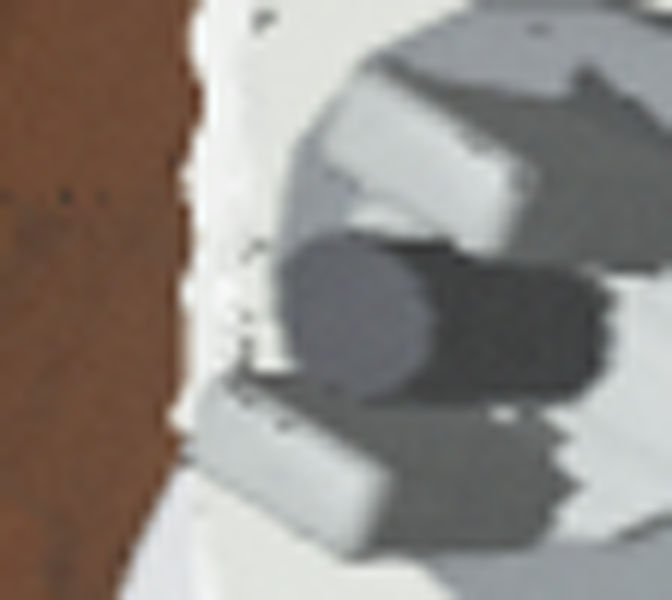

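View pics/l4w.png

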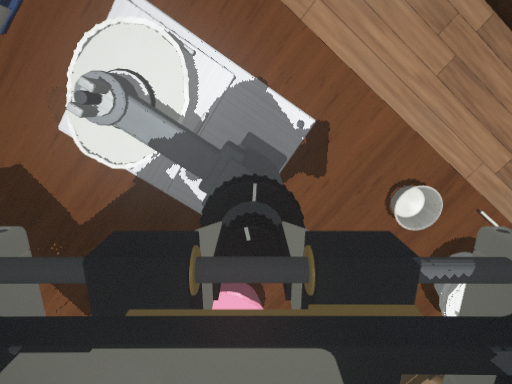

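Request:
servo_tool(series=[[60,[0,0,0],0],[60,[0,0,0],0],[60,[0,0,0],0],[60,[0,0,-0.4],0],[60,[0,0,-0.7],0],[60,[0,0,-0.6],0],[60,[-0.33,-0.89,0],0],[60,[-0.33,-0.89,0],0],[60,[-0.33,-0.89,0],0],[60,[-0.33,-0.88,0],0]])

```text
t: 23.08
ee_pos: [0.3905, 0.0347, 0.2998]
tool_rot: [-180.0, -0.0, 39.5]
ft_force: [0.2, -0.3, 0.4]
gripper_width: 0.598
```

Request:
servo_tool(series=[[60,[0,0,0],-1],[60,[0,0,0],-1],[60,[0,0,0.2],-1],[60,[0,0,0.4],-1],[60,[0,0,0.4],-1],[60,[0,0,0.4],-1],[60,[0,0,0.4],-1],[60,[0,0,0.4],-1],[60,[0,0,0.4],-1],[60,[0,0,0.4],-1]])

```text
t: 24.32
ee_pos: [0.3917, 0.0342, 0.1793]
tool_rot: [180.0, -0.0, 89.7]
ft_force: [-0.1, -0.4, -0.6]
gripper_width: 0.601
```

```bash
python3 look.py n1; python3 - <<'E'
from h import *
w=cam("wrist"); p=proj("wrist",own(0,.05,.162),w); print(p)
a,b=proj("wrist",own(0,.05,.165),w),proj("wrist",own(0,.05,.159),w); print(a-b)
E
```

```text
{'t': 24.325, 'ee_pos': [0.392, 0.034, 0.179], 'tool_rot': [179.99, -0.007, 89.692], 'ft_force': [-0.051, -0.363, -0.596], 'moment': [-0.036, -0.136, -0.044], 'gripper_width': 0.601}
[448.77343666 106.82089023]
[451.74541803 106.44199912]
[ 7.21190113 -0.14977637]
```

View pics/n1w.png

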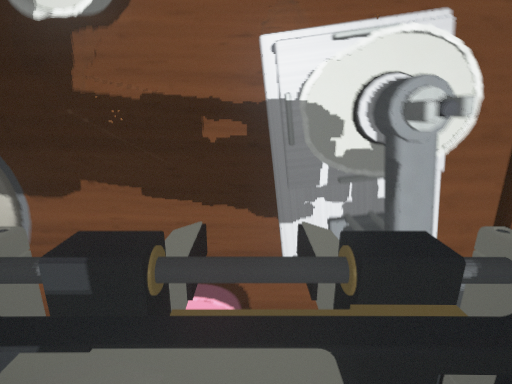

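```bash
python3 - <<'E'
import cv2
cv2.imwrite("pics/n1q.png",cv2.resize(cv2.imread("pics/n1w.png")[82:130,410:480],None,fx=11,fy=11,interpolation=cv2.INTER_CUBIC))
E
```

```text
(no output)
```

View pics/n1q.png

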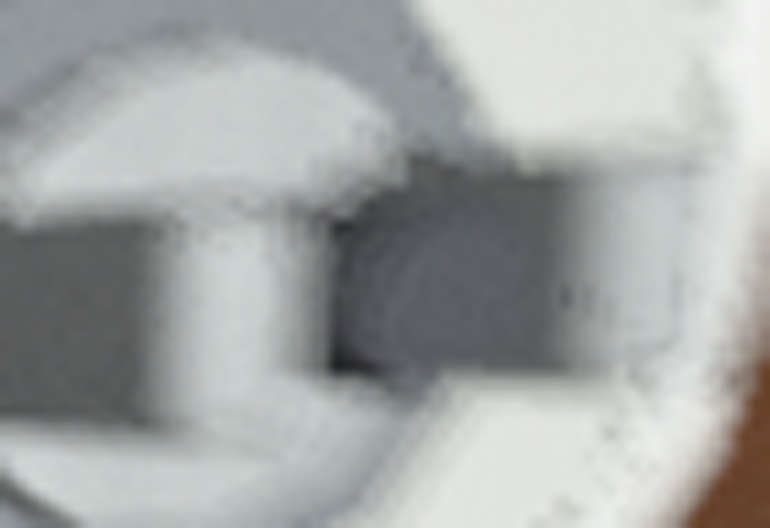

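Request:
servo_tool(series=[[60,[0,0,-1],0],[60,[0.8,0,0],0],[60,[1,0,0],0],[60,[1,0.2,0],0],[60,[1,0.3,0],0],[60,[1,0.3,0],0],[60,[0.2,0.1,0],1],[60,[0,0,0],1],[60,[0,0,0],1],[60,[0,0,0],1]])

```text
t: 25.68
ee_pos: [0.4294, 0.234, 0.2205]
tool_rot: [180.0, -0.0, 69.3]
ft_force: [-0.1, 0.0, -0.7]
gripper_width: 0.6
```

Request:
servo_tool(series=[[60,[0,0,0],1],[60,[0,0,0],1],[60,[0,0,0],1],[60,[0,0,0],1],[60,[0,0,0],1],[60,[0,0,0],1],[60,[0,0,0],1],[60,[0,0,0],1],[60,[0,0,0],1],[60,[0,0,0],1]])

```text
t: 26.92
ee_pos: [0.4294, 0.234, 0.2206]
tool_rot: [-180.0, -0.0, 19.2]
ft_force: [0.0, 0.4, -0.3]
gripper_width: 0.603
```

Request:
servo_tool(series=[[60,[0,0,0.3],1],[60,[0,0,0.3],1],[60,[0,0,0.3],1],[60,[0,0,0.1],1],[60,[0,0,0],0],[60,[0,0,0],0]])

```text
t: 27.68
ee_pos: [0.4295, 0.2339, 0.1804]
tool_rot: [-180.0, -0.0, -0.4]
ft_force: [-0.1, -0.4, -0.1]
gripper_width: 0.597
```

```bash
python3 look.py n2; python3 - <<'E'
from h import *
w=cam("wrist"); p=proj("wrist",own(0,.05,.162),w); print(p)
a,b=proj("wrist",own(0,.05,.165),w),proj("wrist",own(0,.05,.159),w); print(a-b)
x=int(min(p[0]-32,512-64)); y=int(max(0,p[1]-25)); print(x,y)
cv2.imwrite("pics/n2q.png",cv2.resize(cv2.imread("pics/n2w.png")[y:y+50,x:x+64],None,fx=12,fy=12,interpolation=cv2.INTER_CUBIC))
E
```

```text
{'t': 27.675, 'ee_pos': [0.429, 0.234, 0.18], 'tool_rot': [-179.984, -0.049, -0.426], 'ft_force': [-0.061, -0.401, -0.093], 'moment': [0.028, -0.009, 0.039], 'gripper_width': 0.597}
[467.66228656 108.14028634]
[467.71025186 107.94410935]
[ 7.72498583 -0.09150005]
435 82
```

View pics/n2w.png

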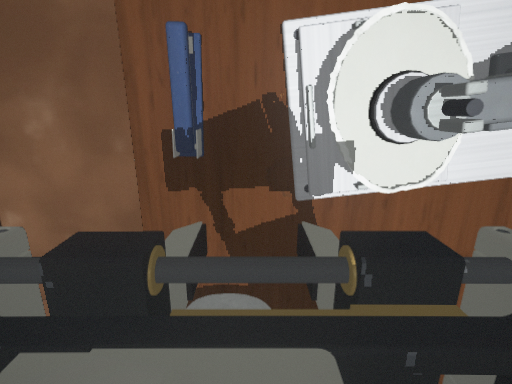

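View pics/n2q.png

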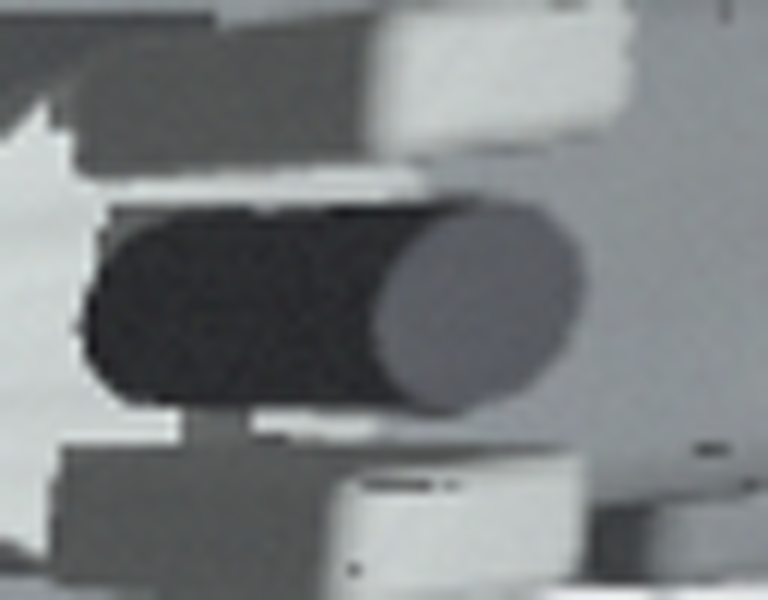

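```bash
python3 - <<'E'
from h import *
cv2.imwrite("pics/p1.png",cv2.resize(cv2.imread("pics/n2w.png")[75:140,430:512],None,fx=9,fy=9,interpolation=cv2.INTER_CUBIC))
cv2.imwrite("pics/p_top.png",robot.camera("top"))
E
```

```text
(no output)
```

View pics/p1.png

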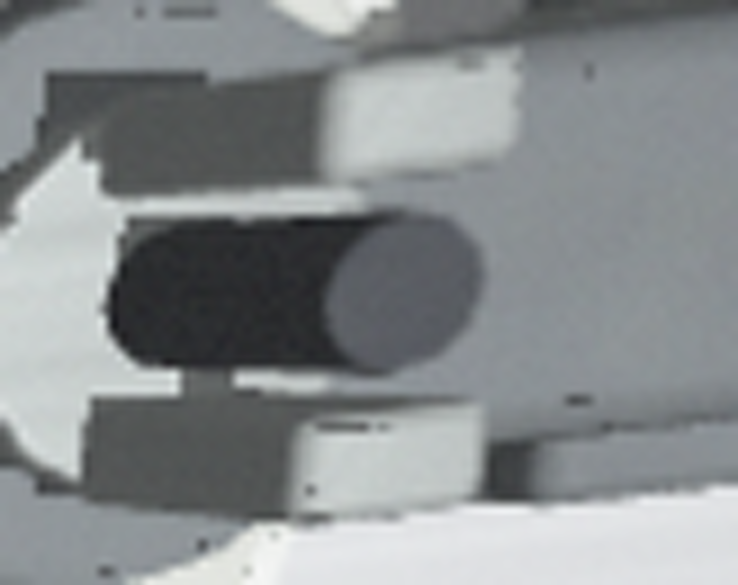

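View pics/p_top.png

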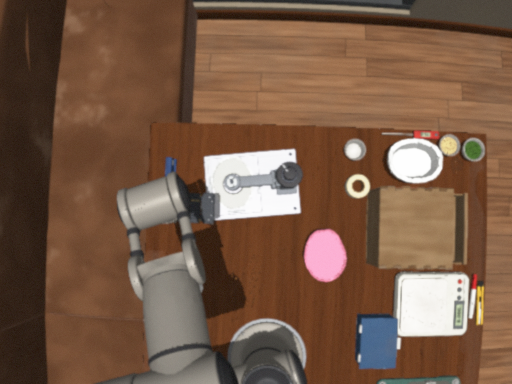

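```bash
python3 -c "
from station import robot
print(robot.close_job())"
```

```text
the job is handed in; nothing more can be done
None
```

The press is set and handed in at about 28 s on the robot's clock, with the arm clear of everything.

- **Large knob:** I turned it about 105° clockwise, which lowered the head about 29 mm. The pad then hung about 4 mm above the lid. Estimates from the scene camera at that stage ranged from about 3.3 to 4.7 mm.
- **Small knob:** I then turned it about 135° clockwise, which lifted the tray about 9.4 mm. I did not touch the large knob again.
- **Pin:** In the last close wrist picture its top lies midway between the two cheek tops, within about 0.1–0.2 mm of flush, which means about 8 N on the lid. An earlier, coarser view while I still held the knob read about 0.25 mm high. Extrapolating from the view before that gave about 0.45 mm low.
- **Gap check:** Working back from the lift and the pin rise, the gap before contact was about 3.5 mm. That is a little under the 4 mm I aimed for.
- **Other checks:** The knob marks kept their place relative to the fingers, so the grip did not slip. The forces I read stayed at about 16 N or less. In the last top view the pot, labels and pink tray are where they started, and in the wrist view the stapler is standing upright. I planned the moves to stay clear of the head and tray. The force readings at the end of each move showed no contact with them.

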